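# Shim the rocking gauge stand

### The job

The dial-gauge stand rocks because one of its four feet is too short. With the fingertips, push the wooden wedge along the bench, thin end first, under that short foot until it is snug and the stand no longer rocks, then press down firmly (about 10 N) on the round cap above that foot to prove that the stand stays level, and let go. Do not pick up the wedge or the stand, do not shove the stand across the bench, and leave everything else where it lies.

Things in the scene. Friction and masses are not known exactly. Their poses are not given: they have to be found in the camera images.
- stand: Loose gauge stand, about 2.5 kg: grey plate 180 x 140 mm (its x, y), underside 28, top 48 mm above the bench, on four domed feet 18 mm across at (+-75, +-55) mm, a round steel cap over each. The foot at (-75, -55) mm is 10 mm too short. Level at rest; tips about 0.11 rad on to that foot when pressed there with 4 to 6 N, and rocks back when let go. Origin: centre of the footprint at bench height; z up.
- dial (a point): Centre of the dial gauge, 54 mm across, 152 mm above the bench over (45, -15) mm of the stand; its arm comes from a column 192 mm high at (45, 45) mm of the stand. Keep the gripper clear of them.
- short_foot (a point): Lowest point of the short foot; it hangs 10 mm above the bench before the wedge is in.
- cap_top (a point): Centre of the top face of the cap over the short foot, 56 mm above the bench: the place to press.
- foot_cap: The steel cap over the short foot, 26 mm across, 8 mm proud of the plate and fixed to it; origin at the centre of its underside.
- wedge: Loose wooden wedge, about 50 g, 90 mm long (its x), 44 mm wide (its y), flat on the bench. Thickness falls evenly from 18 mm at the upright tail face (x = -45 mm) to 2 mm at the thin edge (x = +45 mm). Origin: centre of the underside, where it is 10 mm thick. It starts 35 to 75 mm clear of the short foot, thin edge roughly towards it.
- wedge_tail (a point): Centre of the wedge's tail face, 9 mm up: the place to push. It slides with under 1 N; once snug (foot about over the wedge's middle) the resistance rises steeply past 5 N, and more push would lift the stand's corner or shift the stand. It does not slip back when the cap is pressed.
- offcut: flat brown piece of wood, 60 x 120 x 20 mm, lying at the near left of the stand; a bystander; origin at the centre of its underside
- black_tape: roll of black tape lying flat, 68 mm across, 19 mm high, right of the stand; a bystander; origin at the centre of its underside
There are look-alikes about, which are no part of the job. What is shaped like the wedge but red or turquoise is not meant.

How it is judged (in metres and radians):
On the way, in this order (a step that is already met when the one before it is completed fails the run):
1. the wedge has been pushed in under the short foot, to within 2 mm of filling the gap (x of short_foot in the frame of wedge between -0.035 and 0.012 m and y of short_foot in the frame of wedge between -0.018 and 0.018 m), for 0.2 s.
2. the fingers press on the cap above the short foot with more than 6 N and the stand stays level (all of step 1 and contact force between the fingers and foot_cap above 6 N and angle between stand's own z axis and vertical below 0.03 rad), for 0.2 s.
At the end, for the whole second after the job is handed in: The short foot stands over the wedge, from 12 mm on the thin side of its middle to 35 mm on the thick side and within 18 mm of its centre line; the wedge lies on the bench; the stand is within 0.03 rad of level, within 30 mm of where it stood, and both are at rest (all of step 1 and angle between stand's own z axis and vertical below 0.03 rad and height (world z) of wedge below 0.006 m and distance of stand from where it was at the start of the episode below 0.03 m and linear speed of each of stand, wedge below 0.01 m/s); the robot touches nothing.
It fails at once if the wedge is lifted off the bench (height (world z) of wedge above 0.012 m).
It fails at once if the stand is lifted or tipped beyond its rocking (height (world z) of stand above 0.015 m or angle between stand's own z axis and vertical above 0.2 rad).
It fails at once if a bystander is moved by more than 30 mm (distance of any of offcut, black_tape from where it was at the start of the episode above 0.03 m).
It also fails if it takes over 45 s, if anything falls off the work surface, if the arm or the gripper's body presses on something with over 40 N, if the wrist force passes 120 N, or if a joint passes its speed limit or range.

### The arm

A 6-joint arm with a two-finger parallel gripper is mounted at the origin on the work surface; the furniture and walls round the work are solid. World frame = base frame: x ahead of the robot, y to its left, z up, the work surface at z = 0. Lengths are in mm, angles in degrees, forces in N, time in s.
With the tool pointing down it reaches from about 350 to 850 mm from the base axis. Payload 8.1 kg.
Tool frame: the origin (TCP) lies midway between the tips of the shut fingers; the grasp point (between the pads) lies 19 mm behind it; z points along the fingers, y is the line along which they close (so a half turn about z gives the same grasp; the last joint's range is limited). The gripper opens to 85 mm and grips with 20 to 120 N. Pads are 22 mm wide; open, the fingers measure 114 mm over their backs; the gripper's body (76 mm by 85 mm) begins 54 mm behind the grasp point. The pads swing forward as they close: fully open they stand 13 mm farther back than shut.
Start: joints at [-73.132, 7.471, 85.268, -0, 87.261, -4.893], TCP at [222.461, -557.24, 231.292] pointing down, gripper open.
Joint ranges: [-169.43, 169.43], [-51.17, 129.36], [1.28, 143.12], [-76.62, 256.62], [0, 156.53], [-152.29, 152.29]. Speed limits (degrees/s): [136.94, 136.94, 159.86, 180, 180, 180].

### API

Orientations are given as [roll, pitch, yaw] about the fixed x, y, z axes, in that order (R = Rz(yaw) Ry(pitch) Rx(roll)).
In Python, from bench import r gives the robot as it stands. The module is installed in compiled form; this text tells all that it offers.
- The arm moves only by the tool jog_arm, never from a script. Its argument "rows" is a list of rows, each a list of 2 entries, a list of its own where there are three numbers: the shift along the tool's x, y, z in mm, then the turn, a rotation vector about the tool's x, y, z in rad. A call has 1 to 10 rows; each row is the pose to reach, as a shift and turn from the pose commanded when the call began, along the tool's axes at that moment; what a row does not reach only later rows make up. A row lasts 1/10 s, in which the tool goes at most 50 mm and 8.59 degrees, less where a joint would pass 70% of its speed; a pose out of reach is approached as far as the arm can. A call with a gripper value outside its range is refused whole. "grip" is the finger opening in mm, from 0 to 85.4, set as the call begins (left out, the last holds). The fingers move at their own pace and stop on an object; "force" is the grip in N (left out, the last holds). Time passes only in rows, so rows that repeat a pose let the fingers close. It gives the time, the measured TCP pose, the force, the opening and the grip force at its end, in the units of the state.
- r.sense(): the state, without advancing time (a new reading comes with each control period).
- r.snapshot(name): name is "scene" or "top" or "wrist"; returns (picture, depth): 420x560x3 uint8, blue, green, red; 420x560 float32, mm along the optical axis (not along the pixel's ray), 0 where there is no reading.
- r.camera_params(name): a dict with "fx", "fy", "cx", "cy" (pixels), "pose" (4x4, takes a point from camera to world coordinates); the wrist camera has in their place "tool_from_camera" (4x4, takes a point from camera to tool coordinates, whose origin is the TCP and whose axes are the flange's). Camera axes: x right, y down, z forward; pixel columns grow to the right and rows downward; lengths in mm; the calibration is good to about 2 mm. A picture is of the moment at which its call begins: read the wrist's pose just before it. camera_params takes no time and is no camera call.
- r.hand_in(): hands the job in; it is judged then, once.
The state is a dict: "time": time; "joint_pos": joint angles; "qd": joint speeds; "joint_efforts": joint torques, N m; "tool_pos": TCP position; "tcp_rot": TCP orientation; "ft_force": force on the tool from outside, world axes, zero at the start; "wrist_torque": the same for the moment, N m; "finger_gap": finger opening in mm; "grip_force": force on a finger pad.
Only numpy, scipy, OpenCV 4.12 (cv2) and the standard library are available. Lean on these libraries where they do the work, as an engineer would, in place of code of your own. Each camera call takes 0.05 s, during which the arm holds its last target. There are 200 camera calls.

## Working session

There is one attempt and no reset: what is moved stays moved. The work goes in short steps, Python scripts to look and compute and a tool call to move; the robot and the scene stay as the last step left them, time stands still between calls to the robot, and variables do not carry over. Pictures are saved under pics/ and viewed, at most 10 in all, crops included, and the job is handed in when it is done.

Besides the shell and the picture viewer there is one more tool, called after ">>>" as name(argument=value, ...) on one line, values as JSON. jog_arm: Moves the arm, as the interface text tells. Its arguments: {"type":"object","properties":{"rows":{"type":"array"},"grip":{"type":"number"},"force":{"type":"number"}},"required":["rows"]}

```bash
mkdir -p pics; python3 - <<'E'
from bench import r
import cv2,numpy as np
s=r.sense();print(s)
for n in("scene","top"):
    p,d=r.snapshot(n);cv2.imwrite(f"pics/{n}0.png",p);np.save(f"pics/{n}0.npy",d)
    c=r.camera_params(n);print(n,c["fx"],c["cx"],c["cy"],np.round(c["pose"],3).tolist())
print(r.camera_params("wrist"))
E
```

```text
{'time': 0.0, 'joint_pos': array([-7.31336166e+01,  7.51692631e+00,  8.53306711e+01, -1.14180214e-03,
        8.72630784e+01, -4.89593467e+00]), 'qd': array([-0.04831566,  0.02085033,  0.08381008,  0.03261521, -0.05843821,
       -0.05222848]), 'joint_efforts': array([ 3.44126456e-03, -5.69394135e+01, -5.00551701e+01, -4.61478476e-05,
        1.48305326e-02,  6.02602256e-06]), 'tool_pos': array([ 222.2734479 , -556.69320324,  230.21216213]), 'tcp_rot': array([-1.79889631e+02, -8.30953073e-03,  2.17623657e+01]), 'ft_force': array([0.28356656, 0.184469  , 0.03160466]), 'wrist_torque': array([-0.01941378,  0.0383935 , -0.00272992]), 'grip_force': 0.0, 'finger_gap': 85.32539241588188}
scene 433.5491730276649 279.2974512659743 210.39776862022498 [[0.777, -0.46, 0.429, 223.83], [-0.63, -0.563, 0.535, -457.179], [-0.004, -0.686, -0.728, 771.008], [0.0, 0.0, 0.0, 1.0]]
top 510.2462322751978 272.8906384779955 208.6705509497253 [[-0.158, -0.931, 0.33, 207.341], [-0.987, 0.147, -0.057, 66.624], [0.005, -0.334, -0.942, 1218.939], [0.0, 0.0, 0.0, 1.0]]
{'fx': 357.23075379480304, 'fy': 357.23075379480304, 'cx': 283.49212809693194, 'cy': 209.79379031780374, 'tool_from_camera': array([[-4.84385376e-04, -9.60313630e-01, -2.78922027e-01,
         7.11785373e+01],
       [ 9.99998853e-01, -6.49502673e-05, -1.51301135e-03,
        -4.76881511e-01],
       [ 1.43484937e-03, -2.78922440e-01,  9.60312561e-01,
        -1.42592731e+02],
       [ 0.00000000e+00,  0.00000000e+00,  0.00000000e+00,
         1.00000000e+00]])}
```

View pics/top0.png

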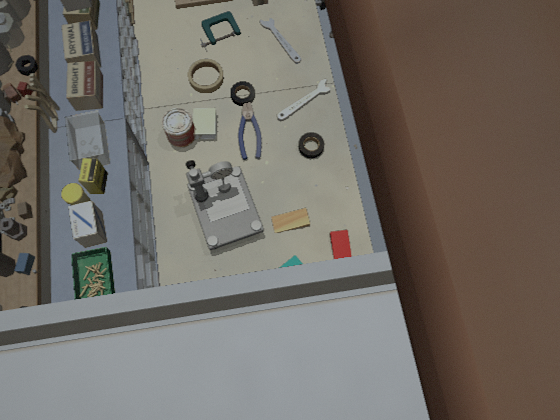

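View pics/scene0.png

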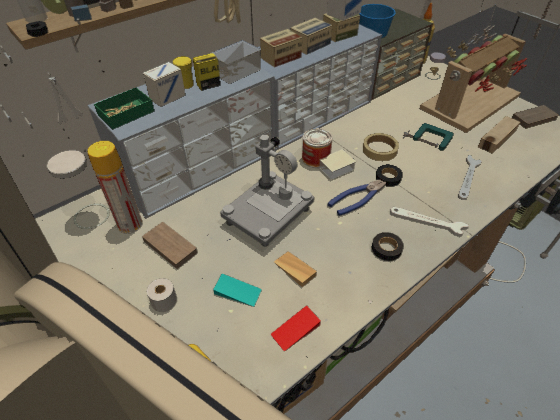

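Look-alikes: the orange wooden wedge at scene (296,267) / top (291,220), turquoise wedge at scene (237,290), red wedge at scene (296,327), and brown offcut at scene (169,244). I choose the wooden one. The column at top (200,190) is at stand (+,+), so the short foot is the opposite corner, with its cap at top (256,226) / scene (265,234).

```bash
cat > h.py <<'E'
import numpy as np,cv2
from bench import r
def cast(c,px,z):
    P=np.array(c["pose"]);o=[]
    for u,v in np.atleast_2d(px):
        d=P[:3,:3]@[(u-c["cx"])/c["fx"],(v-c["cy"])/c["fy"],1]
        o.append(P[:3,3]+d*(z-P[2,3])/d[2])
    return np.array(o)
def cloud(c,d):
    v,u=np.indices(d.shape);P=np.array(c["pose"])
    X=np.stack([(u-c["cx"])/c["fx"]*d,(v-c["cy"])/c["fy"]*d,d],-1)
    return X@P[:3,:3].T+P[:3,3]
E
python3 - <<'E'
from h import *
for n,(x0,x1,y0,y1) in dict(scene=(265,330,245,290),top=(262,318,200,238)).items():
    p=cv2.imread(f"pics/{n}0.png");d=np.load(f"pics/{n}0.npy");c=r.camera_params(n)
    hsv=cv2.cvtColor(p,cv2.COLOR_BGR2HSV);m=np.zeros(d.shape,np.uint8)
    m[y0:y1,x0:x1]=cv2.inRange(hsv[y0:y1,x0:x1],(8,90,60),(28,255,255))
    k=max(cv2.findContours(m,0,cv2.CHAIN_APPROX_NONE)[0],key=cv2.contourArea)
    W=cloud(c,d);q=W[m>0]
    print(n,m.sum()//255,"poly",cv2.approxPolyDP(k,3,True)[:,0].tolist(),cv2.minAreaRect(q[:,:2].astype(np.float32)))
    A=np.c_[q[:,:2]-q[:,:2].mean(0),np.ones(len(q))];g=np.linalg.lstsq(A,q[:,2],rcond=None)[0]
    print(" mean",q.mean(0),"grad",g, "dir thin",np.degrees(np.arctan2(-g[1],-g[0])),"z",q[:,2].min(),q[:,2].max())
    # caps / plate
    pl=(W[...,2]>40)&(W[...,2]<53)&(abs(W[...,0]-cast(c,[(265,234)] if n=="scene" else [(256,226)],56)[0][0])<250)
    pl=cv2.morphologyEx(pl.astype(np.uint8),cv2.MORPH_OPEN,np.ones((3,3)))
    nl,lab,st,ce=cv2.connectedComponentsWithStats(pl)
    for i in range(1,nl):
        if st[i,4]>800:print(" plate",st[i],cv2.minAreaRect(W[lab==i][:,:2].astype(np.float32)))
    print(" cap",cast(c,{"scene":[(265,234),(227,213),(307,199)],"top":[(256,226),(212,240),(237,170)]}[n],56))
a=cv2.imread("pics/scene0.png")[190:300,205:325];cv2.imwrite("pics/c1.png",cv2.resize(a,None,fx=5,fy=5,interpolation=2)) 
E
```

```text
scene 743 poly [[286, 252], [274, 262], [302, 286], [316, 271]] ((441.12896728515625, -246.6866455078125), (598.5894775390625, 88.290771484375), 52.47890853881836)
 mean [591.05293554 -53.53820257  13.59798449] grad [-1.2226643  -0.48798672 13.59798449] dir thin 21.757807202863447 z -2.5256555642912417 771.0079278592137
 plate [ 221  176   93   67 2846] ((643.3456420898438, 108.41288757324219), (180.8499755859375, 140.46241760253906), 11.410650253295898)
 cap [[577.97823261  33.68265317  56.        ]
 [549.46880322 136.89005051  56.        ]
 [718.65317944  56.07649505  56.        ]]
top 379 poly [[305, 209], [272, 217], [274, 228], [304, 217]] ((410.2645263671875, -14.348495483398438), (92.04220581054688, 427.16168212890625), 80.40630340576172)
 mean [597.01803267 -41.88203104  13.04686231] grad [-2.39852935 -0.16063164 13.04686231] dir thin 3.8314280149091604 z -3.376114078465662 1218.938953630039
 plate [ 189  173   70   73 2724] ((641.6384887695312, 111.80827331542969), (178.56243896484375, 139.9481964111328), 11.694685935974121)
 cap [[576.92498015  42.71242441  56.        ]
 [558.8821344  150.60525347  56.        ]
 [728.60630169  67.85279276  56.        ]]
```

View pics/c1.png

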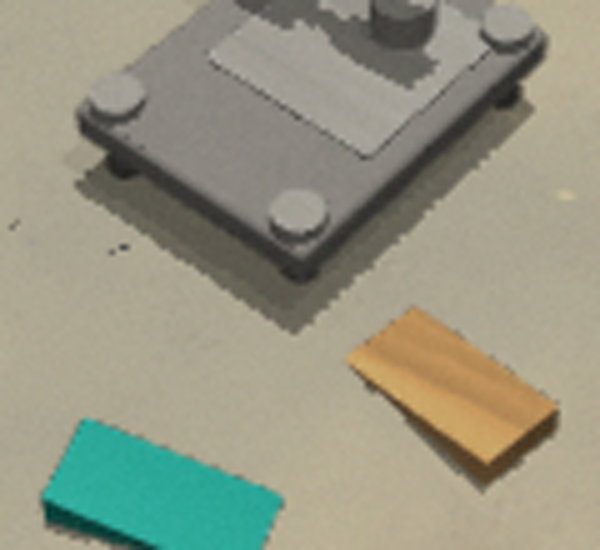

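```bash
python3 - <<'E'
from h import *
for n,(x0,x1,y0,y1) in dict(scene=(265,330,245,290),top=(262,318,200,238)).items():
    p=cv2.imread(f"pics/{n}0.png");d=np.load(f"pics/{n}0.npy");c=r.camera_params(n)
    hsv=cv2.cvtColor(p,cv2.COLOR_BGR2HSV);m=np.zeros(d.shape,np.uint8)
    m[y0:y1,x0:x1]=cv2.inRange(hsv[y0:y1,x0:x1],(8,90,60),(28,255,255))
    W=cloud(c,d);q=W[(m>0)&(d>0)&(W[...,2]<25)&(W[...,2]>1)];ctr=q[:,:2].mean(0)
    g=np.linalg.lstsq(np.c_[q[:,:2]-ctr,np.ones(len(q))],q[:,2],rcond=None)[0]
    print(n,len(q),ctr,"slope",np.hypot(*g[:2]),"thin dir",np.degrees(np.arctan2(-g[1],-g[0])),g[2],cv2.minAreaRect(q[:,:2].astype(np.float32)))
c=r.camera_params("scene")
t=cast(c,[(316.5,272),(302.5,283)],18);e=cast(c,[(287,251.5),(274,262)],2);print(t,e,t.mean(0),e.mean(0))
c=r.camera_params("top")
print(cast(c,[(305,209),(310,226)],18),cast(c,[(272,217),(274,230)],2))
E
```

```text
scene 717 [593.05864044 -52.56612326] slope 0.14932823049214333 thin dir 110.4573575656996 9.793318743845148 ((594.505126953125, -46.90398406982422), (45.64792251586914, 91.29938507080078), 3.205751657485962)
top 369 [598.09763236 -42.81703511] slope 0.1684680504110672 thin dir 114.08993034065548 10.118160505803532 ((593.3167724609375, -44.39296340942383), (43.048362731933594, 87.7209243774414), 2.0002055168151855)
[[616.78430407 -91.48201595  18.        ]
 [575.87698417 -93.58323077  18.        ]] [[611.53477452  -0.8880608    2.        ]
 [570.90036517  -5.21213492   2.        ]] [596.33064412 -92.53262336  18.        ] [591.21756984  -3.05009786   2.        ]
[[613.86772597 -85.48110097  18.        ]
 [568.12131478 -89.70980045  18.        ]] [[611.26600473  -1.64872929   2.        ]
 [576.71010287  -1.18572231   2.        ]]
```

Agreed by both views: wedge centre ≈(594,-46) mm, thin end heading ≈93–95°, and size 91×44 with height 10 as expected. Stand centre is ≈(642,110), yaw 11.5°, so the short foot is at ≈(579,41). I'll push along heading 100° with tool yaw 100.

>>> jog_arm(rows=[[[515,-254,60],[0,0,-1.365]],[[515,-254,60],[0,0,-1.365]],[[515,-254,60],[0,0,-1.365]],[[515,-254,60],[0,0,-1.365]],[[515,-254,60],[0,0,-1.365]],[[515,-254,60],[0,0,-1.365]],[[515,-254,60],[0,0,-1.365]],[[515,-254,60],[0,0,-1.365]],[[515,-254,60],[0,0,-1.365]],[[515,-254,60],[0,0,-1.365]]], grip=14)

```text
time: 1.1
tool_pos: [556.0, -185.7, 178.7]
tcp_rot: [-180.0, -0.0, 100.3]
ft_force: [1.3, -0.7, 0.1]
finger_gap: 14.1
grip_force: 0.0
```

>>> jog_arm(rows=[[[30,48,40],[0,0,0]],[[30,48,60],[0,0,0]],[[30,48,60],[0,0,0]],[[30,48,60],[0,0,0]]])

```text
time: 1.5
tool_pos: [596.2, -149.3, 118.0]
tcp_rot: [-179.8, -0.1, 100.0]
ft_force: [0.2, -0.4, 0.5]
finger_gap: 14.3
grip_force: 0.0
```

```bash
cat >> h.py <<'E'
from scipy.spatial.transform import Rotation as R
def wcam(s):
    c=r.camera_params("wrist");T=np.eye(4);T[:3,:3]=R.from_euler("xyz",s["tcp_rot"],degrees=True).as_matrix();T[:3,3]=s["tool_pos"]
    c["pose"]=T@c["tool_from_camera"];return c
E
python3 - <<'E'
from h import *
s=r.sense();c=wcam(s);p,d=r.snapshot("wrist");cv2.imwrite("pics/w1.png",p);np.save("pics/w1.npy",d)
print(s["tool_pos"],s["tcp_rot"],s["ft_force"])
np.save("pics/w1c.npy",c["pose"])
E
```

```text
[ 596.2096214  -149.26335943  118.03080878] [-1.79830778e+02 -7.08628586e-02  1.00026570e+02] [ 0.1871834  -0.44430995  0.46106233]
```

View pics/w1.png

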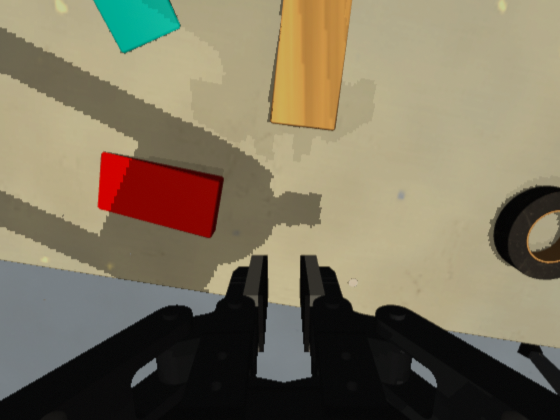

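The wooden wedge's tail edge runs (271,122)–(335,129), with the fingertips at (283,258). The red look-alike at (160,195) is left of the descent point and the tape is at the right. Next I measure those.

```bash
python3 - <<'E'
from h import *
c=r.camera_params("wrist");c["pose"]=np.load("pics/w1c.npy")
a=cast(c,[(271,122),(335,129)],18);print("tail top",a,a.mean(0))
b=cast(c,[(284,0),(352,0)],10);print(b)
L=b-a;print("dir",np.degrees(np.arctan2(L[:,1],L[:,0])))
t=a[1]-a[0];print("face heading",np.degrees(np.arctan2(t[1],t[0]))+90,np.hypot(*t[:2]))
print("red",cast(c,[(222,178),(211,237),(100,153)],18))
print("tips",cast(c,[(283,258)],118))
E
```

```text
tail top [[577.1926942  -89.93780032  18.        ]
 [619.75879967 -87.0119225   18.        ]] [598.47574693 -88.47486141  18.        ]
[[572.80164283 -15.8222873   10.        ]
 [614.62069006  -8.47945374  10.        ]]
dir [93.39058522 93.7433308 ]
face heading 93.93217023142905 42.66654539338812
red [[ 550.06764379 -132.83975198   18.        ]
 [ 547.71499999 -177.22949606   18.        ]
 [ 466.51548792 -130.1767078    18.        ]]
tips [[ 594.6200143  -140.90990826  118.        ]]
```

>>> jog_arm(rows=[[[26,16,30],[0,0,0]],[[26,16,60],[0,0,0]],[[26,16,85],[0,0,0]],[[26,16,97],[0,0,0]],[[26,16,97],[0,0,0]],[[26,16,97],[0,0,0]]])

```text
time: 2.15
tool_pos: [609.5, -122.4, 24.3]
tcp_rot: [179.9, 0.1, 99.9]
ft_force: [0.7, -0.1, 1.1]
finger_gap: 14.0
grip_force: 0.0
```

>>> jog_arm(rows=[[[0,0,8],[0,0,0]],[[0,0,16],[0,0,0]],[[3,0,16],[0,0,0]],[[8,0,16],[0,0,0]],[[13,0,16],[0,0,0]],[[18,0,16],[0,0,0]],[[23,0,16],[0,0,0]],[[28,0,16],[0,0,0]],[[33,0,16],[0,0,0]],[[36,0,16],[0,0,0]]])

```text
time: 3.15
tool_pos: [602.3, -85.4, 6.5]
tcp_rot: [180.0, 0.0, 100.0]
ft_force: [0.5, 0.0, -0.4]
finger_gap: 14.0
grip_force: 0.2
```

```bash
python3 - <<'E'
from h import *
s=r.sense();c=wcam(s);p,d=r.snapshot("wrist");cv2.imwrite("pics/w2.png",p)
print(s["tool_pos"],s["tcp_rot"],s["ft_force"]);np.save("pics/w2c.npy",c["pose"])
E
```

```text
[602.25636917 -85.35809142   6.45353264] [1.79989489e+02 3.71481531e-03 9.99890164e+01] [ 0.46094838  0.0101574  -0.3993141 ]
```

View pics/w2.png

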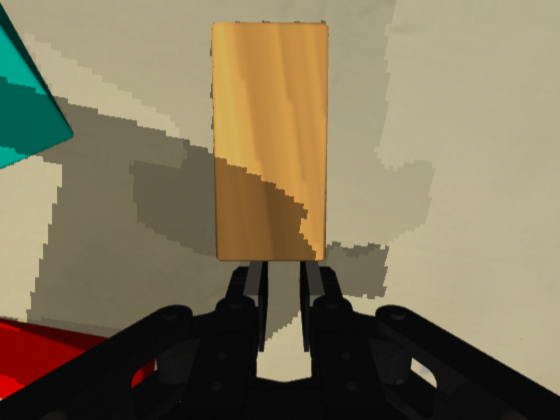

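The wedge has aligned with the fingers: tail (217,262)–(325,259), thin edge (213,24)–(328,24).

```bash
python3 - <<'E'
from h import *
c=r.camera_params("wrist");c["pose"]=np.load("pics/w2c.npy")
t=cast(c,[(217,261),(325,260)],18).mean(0);e=cast(c,[(213,24),(328,24)],2).mean(0)
u=(e-t)[:2];L=np.hypot(*u);u/=L;f=np.array([579.5,41]);m=(t+e)[:2]/2
print(t,e,L,"head",np.degrees(np.arctan2(u[1],u[0])),"foot in wedge",(f-m)@u,(f-m)@[-u[1],u[0]])
E
```

```text
[595.27052015 -73.85084306  18.        ] [580.1228317  13.2708824   2.       ] 88.42877084215934 head 99.86330717447208 foot in wedge 71.64033523976225 -4.136321900599883
```

>>> jog_arm(rows=[[[4,0,0],[0,0,0]],[[10,0,0],[0,0,0]],[[16,0,0],[0,0,0]],[[22,0,0],[0,0,0]],[[28,0,0],[0,0,0]],[[34,0,0],[0,0,0]],[[40,0,0],[0,0,0]],[[46,0,0],[0,0,0]],[[51,0,0],[0,0,0]],[[55,0,0],[0,0,0]]])

```text
time: 4.2
tool_pos: [592.6, -31.2, 6.3]
tcp_rot: [-180.0, -0.0, 100.0]
ft_force: [1.1, -0.8, 0.0]
finger_gap: 14.3
grip_force: 0.2
```

>>> jog_arm(rows=[[[1,0,0],[0,0,0]],[[2,0,0],[0,0,0]],[[3,0,0],[0,0,0]],[[4,0,0],[0,0,0]],[[5,0,0],[0,0,0]],[[5,0,0],[0,0,0]]])

```text
time: 4.8
tool_pos: [591.8, -26.8, 6.3]
tcp_rot: [-180.0, -0.0, 100.0]
ft_force: [-0.6, -0.4, -0.3]
finger_gap: 13.9
grip_force: 0.0
```

Now 1 mm steps, watching the force.

>>> jog_arm(rows=[[[1,0,0],[0,0,0]],[[2,0,0],[0,0,0]],[[3,0,0],[0,0,0]],[[4,0,0],[0,0,0]],[[4,0,0],[0,0,0]]])

```text
time: 5.3
tool_pos: [591.1, -22.7, 6.4]
tcp_rot: [180.0, -0.0, 100.0]
ft_force: [-0.5, -1.2, -0.1]
finger_gap: 14.0
grip_force: 0.0
```

>>> jog_arm(rows=[[[1,0,0],[0,0,0]],[[2,0,0],[0,0,0]],[[2,0,0],[0,0,0]]])

```text
time: 5.6
tool_pos: [590.8, -20.8, 6.3]
tcp_rot: [-180.0, -0.0, 100.0]
ft_force: [0.6, 0.1, 0.3]
finger_gap: 13.9
grip_force: 0.0
```

>>> jog_arm(rows=[[[1,0,0],[0,0,0]],[[2,0,0],[0,0,0]],[[2,0,0],[0,0,0]]])

```text
time: 5.9
tool_pos: [590.4, -18.8, 6.3]
tcp_rot: [-180.0, -0.0, 100.0]
ft_force: [0.3, 0.0, -0.4]
finger_gap: 14.2
grip_force: 0.0
```

>>> jog_arm(rows=[[[1,0,0],[0,0,0]],[[2,0,0],[0,0,0]],[[2,0,0],[0,0,0]]])

```text
time: 6.2
tool_pos: [590.1, -17.0, 6.3]
tcp_rot: [180.0, 0.0, 100.0]
ft_force: [0.1, -2.0, 0.1]
finger_gap: 13.8
grip_force: 0.6
```

>>> jog_arm(rows=[[[1,0,0],[0,0,0]],[[1,0,0],[0,0,0]]])

```text
time: 6.4
tool_pos: [590.0, -16.1, 6.3]
tcp_rot: [-180.0, 0.0, 100.0]
ft_force: [0.6, -1.7, -0.8]
finger_gap: 13.9
grip_force: 1.2
```

>>> jog_arm(rows=[[[1,0,0],[0,0,0]],[[1,0,0],[0,0,0]]])

```text
time: 6.6
tool_pos: [589.8, -15.2, 6.3]
tcp_rot: [180.0, 0.0, 100.0]
ft_force: [0.6, -4.1, -0.7]
finger_gap: 13.9
grip_force: 2.0
```

>>> jog_arm(rows=[[[0.7,0,0],[0,0,0]],[[0.7,0,0],[0,0,0]]])

```text
time: 6.8
tool_pos: [589.7, -14.6, 6.3]
tcp_rot: [-180.0, 0.0, 100.0]
ft_force: [0.6, -5.0, -0.6]
finger_gap: 14.0
grip_force: 2.5
```

Snug: 5 N and rising steeply. I back off, rise and re-measure the stand.

>>> jog_arm(rows=[[[-3,0,0],[0,0,0]],[[-10,0,0],[0,0,0]],[[-20,0,0],[0,0,0]],[[-25,0,-20],[0,0,0]],[[-25,0,-60],[0,0,0]],[[-25,0,-100],[0,0,0]],[[-25,0,-120],[0,0,0]],[[-25,0,-120],[0,0,0]],[[-25,0,-120],[0,0,0]]], grip=0)

```text
time: 7.7
tool_pos: [594.3, -39.4, 126.6]
tcp_rot: [179.9, 0.0, 99.9]
ft_force: [-0.6, 0.5, -1.1]
finger_gap: -0.2
grip_force: 0.0
```

```bash
python3 - <<'E'
from h import *
s=r.sense();c=wcam(s);p,d=r.snapshot("wrist");cv2.imwrite("pics/w3.png",p);np.save("pics/w3c.npy",c["pose"]);np.save("pics/w3.npy",d)
print(s["tool_pos"],s["tcp_rot"],s["ft_force"])
W0=cloud(c,d)
print("wrist plate z",np.median(W0[(W0[...,2]>40)&(W0[...,2]<53)&(d>0)][:,2]))
for n in("scene","top"):
    p,d=r.snapshot(n);cv2.imwrite(f"pics/{n}3.png",p);c=r.camera_params(n);W=cloud(c,d)
    pl=(W[...,2]>40)&(W[...,2]<53)&(abs(W[...,0]-642)<130)&(abs(W[...,1]-110)<130)
    pl=cv2.morphologyEx(pl.astype(np.uint8),cv2.MORPH_OPEN,np.ones((3,3)))
    nl,lab,st,_=cv2.connectedComponentsWithStats(pl);i=1+st[1:,4].argmax();q=W[lab==i]
    g=np.linalg.lstsq(np.c_[q[:,:2]-q[:,:2].mean(0),np.ones(len(q))],q[:,2],rcond=None)[0]
    print(n,cv2.minAreaRect(q[:,:2].astype(np.float32)),"tilt",g)
E
```

```text
[594.25146222 -39.40396827 126.55348183] [1.79949303e+02 5.49797073e-03 9.99468762e+01] [-0.64379239  0.46133663 -1.11503983]
wrist plate z 48.25151689432775
scene ((625.921630859375, 105.31834411621094), (144.59600830078125, 140.55160522460938), 11.032476425170898) tilt [1.79453595e-02 4.48203791e-03 4.72655214e+01]
top ((642.299560546875, 111.97351837158203), (180.28436279296875, 139.3766326904297), 10.830024719238281) tilt [8.45875485e-03 2.15909048e-04 4.85841866e+01]
```

View pics/w3.png

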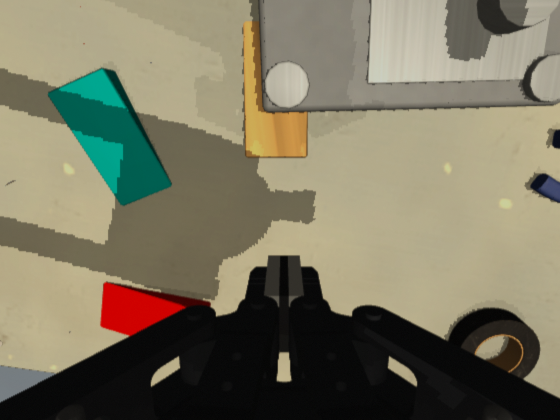

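The stand has not moved. The cap is centred at (287,85), with the wedge under that corner and its tail edge at (246..307,157).

```bash
python3 - <<'E'
from h import *
c=r.camera_params("wrist");c["pose"]=np.load("pics/w3c.npy")
k=cast(c,[(287.5,85)],56)[0];t=cast(c,[(246,157),(307,157)],18);m=t.mean(0)
u=np.array([np.cos(np.radians(100)),np.sin(np.radians(100))]);w=m[:2]+45*u
print("cap",k,"tail",t,"foot in wedge",(k[:2]-w)@u,(k[:2]-w)@[-u[1],u[0]])
s=r.sense();d=k[:2]-s["tool_pos"][:2];print("shift tool x,y",d@u,d@[u[1],-u[0]],s["tool_pos"])
E
```

```text
cap [582.33673996  42.8586536   56.        ] tail [[ 5.62105615e+02 -7.07967537e+00  1.80000000e+01]
 [ 6.04278185e+02  2.88634423e-01  1.80000000e+01]] foot in wedge 0.6999662326823344 -7.189784744133445
shift tool x,y 82.35666435085403 3.994510868900532 [592.70399937 -38.9404675  124.25608963]
```

>>> jog_arm(rows=[[[20,2,0],[0,0,0]],[[50,3,0],[0,0,0]],[[75,4,0],[0,0,0]],[[82,4,20],[0,0,0]],[[82,4,40],[0,0,0]],[[82,4,54],[0,0,0]],[[82,4,58],[0,0,0]],[[82,4,58],[0,0,0]],[[82,4,58],[0,0,0]]])

```text
time: 8.75
tool_pos: [584.2, 42.2, 69.0]
tcp_rot: [180.0, 0.0, 99.9]
ft_force: [0.3, 0.0, 1.2]
finger_gap: 0.4
grip_force: 0.0
```

>>> jog_arm(rows=[[[0,-2,4],[0,0,0]],[[0,-2,8],[0,0,0]],[[0,-2,10],[0,0,0]],[[0,-2,11],[0,0,0]],[[0,-2,11],[0,0,0]]])

```text
time: 9.25
tool_pos: [581.6, 42.2, 57.2]
tcp_rot: [-180.0, -0.0, 100.0]
ft_force: [0.1, -0.2, -1.3]
finger_gap: -0.1
grip_force: 0.0
```

>>> jog_arm(rows=[[[0,0,1],[0,0,0]],[[0,0,1],[0,0,0]]])

```text
time: 9.45
tool_pos: [581.8, 42.2, 56.3]
tcp_rot: [180.0, 0.0, 100.0]
ft_force: [-0.8, -0.0, 0.1]
finger_gap: -0.0
grip_force: 0.0
```

>>> jog_arm(rows=[[[0,0,0.7],[0,0,0]],[[0,0,0.7],[0,0,0]]])

```text
time: 9.65
tool_pos: [581.9, 42.2, 55.8]
tcp_rot: [180.0, 0.0, 100.0]
ft_force: [0.4, 0.3, 0.3]
finger_gap: -0.0
grip_force: 0.1
```

>>> jog_arm(rows=[[[0,0,0.5],[0,0,0]],[[0,0,0.5],[0,0,0]]])

```text
time: 9.85
tool_pos: [581.9, 42.2, 55.6]
tcp_rot: [180.0, 0.0, 100.0]
ft_force: [-1.9, -1.2, 3.8]
finger_gap: -0.0
grip_force: 2.3
```

>>> jog_arm(rows=[[[0,0,0.5],[0,0,0]],[[0,0,0.5],[0,0,0]]])

```text
time: 10.05
tool_pos: [582.0, 42.1, 55.5]
tcp_rot: [180.0, 0.0, 100.0]
ft_force: [-3.5, -0.3, 8.9]
finger_gap: 0.2
grip_force: 4.2
```

>>> jog_arm(rows=[[[0,0,0.4],[0,0,0]],[[0,0,0.4],[0,0,0]]])

```text
time: 10.25
tool_pos: [582.0, 42.1, 55.5]
tcp_rot: [180.0, 0.0, 100.0]
ft_force: [-4.8, -0.5, 11.6]
finger_gap: -0.2
grip_force: 5.6
```

>>> jog_arm(rows=[[[0,0,0],[0,0,0]],[[0,0,0],[0,0,0]],[[0,0,0],[0,0,0]],[[0,0,0],[0,0,0]]])

```text
time: 10.65
tool_pos: [582.0, 42.1, 55.5]
tcp_rot: [180.0, 0.0, 100.0]
ft_force: [-5.5, 0.2, 10.6]
finger_gap: -0.1
grip_force: 5.6
```

>>> jog_arm(rows=[[[0,0,-2],[0,0,0]],[[0,0,-15],[0,0,0]],[[0,0,-45],[0,0,0]],[[-30,0,-65],[0,0,0]],[[-80,0,-65],[0,0,0]],[[-80,0,-65],[0,0,0]],[[-80,0,-65],[0,0,0]],[[-80,0,-65],[0,0,0]]])

```text
time: 11.45
tool_pos: [595.2, -35.9, 119.0]
tcp_rot: [-180.0, -0.0, 100.0]
ft_force: [0.2, 0.8, -0.4]
finger_gap: 0.0
grip_force: 0.0
```

```bash
python3 - <<'E'
from h import *
s=r.sense();c=wcam(s);p,d=r.snapshot("wrist");cv2.imwrite("pics/w4.png",p);np.save("pics/w4c.npy",c["pose"]);print(s["tool_pos"])
p,d=r.snapshot("top");c=r.camera_params("top");W=cloud(c,d)
pl=(W[...,2]>40)&(W[...,2]<53)&(abs(W[...,0]-642)<130)&(abs(W[...,1]-110)<130)
pl=cv2.morphologyEx(pl.astype(np.uint8),cv2.MORPH_OPEN,np.ones((3,3)))
nl,lab,st,_=cv2.connectedComponentsWithStats(pl);q=W[lab==1+st[1:,4].argmax()]
print(cv2.minAreaRect(q[:,:2].astype(np.float32)),np.linalg.lstsq(np.c_[q[:,:2]-q[:,:2].mean(0),np.ones(len(q))],q[:,2],rcond=None)[0])
E
```

```text
[595.20256171 -35.92818356 119.03309978]
((642.693603515625, 111.87137603759766), (180.33328247070312, 139.7688751220703), 10.986166954040527) [7.70877697e-03 5.28321166e-04 4.85444899e+01]
```

View pics/w4.png

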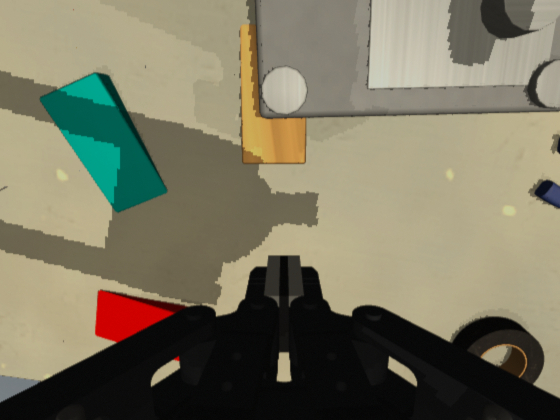

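The wedge is still under the foot: the cap is at (285,90) and the tail edge at (242..305,163), so their relation is unchanged. The stand is level and the gripper is clear.

```bash
python3 -c "
from bench import r
print(r.hand_in())"
```

```text
the job is handed in; nothing more can be done
None
```

I pushed the wedge in under the short foot until it was snug (about 5 N), pressed the cap with about 11 N while the stand stayed level and in place, then let go and handed the job in; no verdict was returned.

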